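# Move a label printer's battery to the charger

## Task

Squeeze both orange side buttons of the battery to unlatch it and lift it out of the label printer, then stand it upright on the black rubber mat and let go. Take it up again by its two end faces, leaving the buttons alone, and press it gently down into the white charger until it is fully home and both catches have clicked out; let go of it. Do not disturb the label roll, the tape roll or the carton.

Things in the scene. Friction and masses are not known exactly. Their poses are not given: they have to be found in the camera images.
- battery: Blue battery pack, black foot, standing upright: 60 x 42 x 66 mm (its x, y, z), about 0.3 kg. Origin: centre of its underside; z up. An orange button stands out of each long side: button_a at +y, button_b at -y. The plain end faces (+x, -x, yellow patch) are 60 mm apart. Lowest 8 mm narrower (54 x 36 mm). Either way round fits the charger.
- button_a (a joint): Travel of the +y button and its catch: 0 out, 0.006 m pressed home. Spring about 1.8 N at rest, 5.4 N home.
- button_b (a joint): The same for the -y button.
- button_a_face (a point): Middle of the +y button's outer face, 51 mm above the battery's underside. The button is 26 mm long (x) and 22 mm high; both out they measure 55 mm across, both home 43 mm. Squeezed home, the buttons are firm enough to lift the battery by.
- button_b_face (a point): Middle of the -y button's outer face, likewise.
- catch_a (a point): Outer top edge of the white sprung catch below the +y button, 18 mm above the battery's underside: 20 mm long (x), flat on top, sloping underneath, standing 5 mm out of the side. It moves with its button and is clear of the bay's lip once the button is pressed more than about 5 mm. The -y side has the same.
- printer: Black portable label printer, fixed to the bench; origin on the bench right under its battery bay's centre. A low deck (top 32 mm above the bench) reaches 45 mm to +x and 60 mm to +y and -y of the origin; the tall body lies 40 to 131 mm to -x, 134 mm wide, 98 mm high.
- printer_bay (a point): Centre of the floor of the printer's battery bay, 6 mm above the bench; axes as the printer's. The battery starts here, latched, axes along these. The bay is 64 mm long (x), 45 mm wide (y) between two lips, 20 to 26 mm above this floor, under which the catches hook.
- charger: White and grey charger, fixed to the bench, foot 124 x 107 mm; origin on the bench under its bay's centre. Tall white cheeks stand along its y sides, inner faces 31 mm from the middle, tops 70 mm above the bench: no room for fingers at the buttons, so hold the battery by its end faces (fingers apart along the charger's x).
- charger_bay (a point): Centre of the floor of the charger's bay, 6 mm above the bench; axes as the charger's. 64 mm long, 45 mm wide between lips 20 to 26 mm above this floor; end walls 12 mm high. Pressing the battery home takes about 6 to 12 N as its catches ride over the lips (over 40 N would harm it); they spring out under the lips when its underside is within 2 mm of this floor.
- mat: Black rubber mat fixed to the bench, 100 x 110 mm (x, y), 3 mm thick; origin at the centre of its underside.
- label_roll: White label roll standing on its end, 72 mm across, 50 mm high, origin under its centre. Leave alone.
- tape_roll: Yellow tape roll lying flat, 68 mm across, 24 mm high, origin under its centre. Leave alone.
- carton: Small closed cardboard box, 70 x 50 x 45 mm, origin under its centre. Leave alone.
Mind the look-alikes: they are no part of the job. What is shaped like the charger but green is not meant.

How it is judged:
On the way, in this order (a step that is already met when the one before it is completed fails the run):
1. both side buttons are squeezed in together while the battery is still in the printer (value of joint each of button_a, button_b above 0.0045 m and z of battery in the frame of printer_bay below 0.012 m and horizontal distance between battery and printer_bay below 0.01 m), for 0.05 s.
2. the battery stands upright on the mat, let go of (horizontal distance between battery and mat below 0.045 m and z of battery in the frame of mat below 0.006 m and angle between battery's own z axis and vertical below 0.1 rad and linear speed of battery below 0.02 m/s and contact force between the fingers and battery below 0.1 N), for 0.2 s.
3. the battery is lifted from the mat by its end faces, its buttons not pressed (z of battery in the frame of mat above 0.02 m and contact force between the fingers and battery above 2 N and value of joint each of button_a, button_b below 0.0015 m), for 0.2 s.
At the end, for the whole second after the job is handed in: The battery stands upright (within 0.05 rad) in the charger's bay, either way round (within 0.1 rad), centred within 5 mm, its underside within 2 mm of the bay's floor, both buttons out again (under 2 mm in), at rest and let go of (horizontal distance between battery and charger_bay below 0.005 m and z of battery in the frame of charger_bay below 0.002 m and angle between battery's own z axis and vertical below 0.05 rad and angle between the x axis of battery and the x axis of charger_bay, either way round below 0.1 rad and value of joint each of button_a, button_b below 0.002 m and linear speed of battery below 0.01 m/s and contact force between the fingers and battery below 0.1 N); the robot touches nothing.
It fails at once if the label roll, tape roll or carton is pushed more than 20 mm (distance of any of label_roll, tape_roll, carton from where it was at the start of the episode above 0.02 m).
It fails at once if the battery is rammed into the charger with more than 40 N (contact force between battery and charger above 40 N).
It also fails if it takes over 58 s, if anything falls off the work surface, if the arm or the gripper's body presses on something with over 40 N, if the wrist force passes 120 N, or if a joint passes its speed limit or range.

## Robot

A 6-joint arm with a two-finger parallel gripper is mounted at the origin on the work surface. World frame = base frame: x ahead of the robot, y to its left, z up, the work surface at z = 0. Lengths are in m, angles in rad, forces in N, time in s.
With the tool pointing down it reaches from about 0.375 to 0.9 m from the base axis. Payload 3.1 kg.
Tool frame: the origin (TCP) lies between the finger pads; the fingertips stand 8 mm ahead of it and the grasp point (between the pads) lies 11 mm behind it; z points along the fingers, y is the line along which they close (so a half turn about z gives the same grasp; the last joint's range is limited). The gripper opens to 87 mm and grips with 3 to 60 N. Pads are 19 mm wide; open, the fingers measure 117 mm over their backs; the gripper's body (75 mm by 190 mm) begins 51 mm behind the grasp point.
Start: joints at [-1.484, 0.527, 1.433, -0, 1.181, -0.178], TCP at [0.164, -0.603, 0.231] pointing down, gripper open.
Joint ranges: [-3.08, 3.08], [-0.75, 2.2], [0.22, 2.44], [-1.43, 4.57], [0, 2.65], [-2.85, 2.85]. Speed limits (rad/s): [2.79, 2.79, 3.14, 3.14, 3.14, 3.14].

## Interface

Orientations are given as a unit quaternion [x, y, z, w].
In Python, from rig import robot, vision, job gives the robot as it stands.
- The arm moves only by the shell command python3 -m handwheel 'ROWS' [OPENING] [FORCE]. ROWS is JSON, a list of rows, each a list of 4 numbers: the shift along the tool's x, y, z as a fraction of full scale, then the turn about the tool's z as a fraction of full scale. A call has 1 to 20 rows; each row is the pose to reach, as a shift and turn from the pose commanded when the call began, along the tool's axes at that moment, turning the shorter way round; what a row does not reach only later rows make up. Full scale, the value 1, is 300 mm for a shift and 2 pi rad for a turn. A row lasts 1/12 s, in which the tool goes at most 41.7 mm and 7.16 degrees, less where a joint would pass 70% of its speed; a pose out of reach is approached as far as the arm can. A call with a number of a shift or a turn outside -1 to 1 is refused whole. A call with a gripper value outside its range is refused whole. OPENING is the opening in per cent of the stroke, from 0 (shut) to 100 (fully open), set as the call begins (- or left out, the last holds). The fingers move at their own pace and stop on an object; FORCE is the grip in N (left out, the last holds). Time passes only in rows, so rows that repeat a pose let the fingers close. It gives the time, the measured TCP pose, the force, the opening and the grip force at its end, in the units of the state.
- robot.get_obs(): the state, without advancing time (a new reading comes with each control period).
- vision.camera(name): name is "scene" or "top" or "wrist"; returns a dict with "frame" (480x640x3 uint8, red, green, blue), "K" (3x3 intrinsics, pixels), "cam_to_world" (4x4, takes a point from camera to world coordinates); the wrist camera has in their place "hand_eye" (4x4, takes a point from camera to tool coordinates, whose origin is the TCP and whose axes are the flange's). Camera axes: x right, y down, z forward; pixel columns grow to the right and rows downward; lengths in m; the calibration is good to about 2 mm. A picture is of the moment at which its call begins: read the wrist's pose just before it. There is no depth.
- job.hand_in(): hands the job in; it is judged then, once.
Trained networks look in the newest picture that a camera, given by its name, has taken for a name from the list of things; names that differ only in an ending like _2 or _b are one class to them, and where a whole thing is asked for, a point or a joint stands for the part that bears it (a point fixed in the world has none). Each returns a list of dicts, best first, with "conf" (0 to 1); they miss things now and then, are a little off and sometimes report something else, mostly with a low value. They report only what shows in the picture. A call takes as long as a camera call. They do not tell look-alikes from the thing itself.
- vision.look_for(camera, label): "point" ([row, column] in pixels, amid what is visible of it).
- vision.outline_of(camera, label): "mask" (480x640 bool, what is visible of it) and "point" ([row, column] in pixels, amid what is visible of it).
The state is a dict: "time": time; "q": joint angles; "joint_velocities": joint speeds; "joint_torque": joint torques, N m; "position": TCP position; "tool_rot": TCP orientation; "ft_force": force on the tool from outside, world axes, zero at the start; "moment": the same for the moment, N m; "grip_width": finger opening in m; "grip_force": force on a finger pad.
Only numpy, scipy, OpenCV 4.12 (cv2) and the standard library are available. Lean on these libraries where they do the work, as an engineer would, in place of code of your own. Each camera call takes 0.05 s, during which the arm holds its last target. There are 200 camera calls.

## Working session

There is one attempt and no reset: what is moved stays moved. The work goes in short steps, Python scripts to look and compute and a shell command to move; the robot and the scene stay as the last step left them, time stands still between calls to the robot, and variables do not carry over. Pictures are saved under pics/ and viewed, at most 10 in all, crops included, and the job is handed in when it is done.

```bash
mkdir -p pics; python3 - <<'E'
from rig import robot, vision, job
import cv2, numpy as np
print(robot.get_obs())
ims=[]
for c in ["top","scene"]:
    d=vision.camera(c); cv2.imwrite(f"pics/{c}0.png",d["frame"][:,:,::-1]); print(c,d["K"].tolist(),np.round(d["cam_to_world"],4).tolist())
    for l in ["battery","button_a","printer","charger","mat","label_roll","tape_roll","carton"]:
        print(c,l,[(np.round(r["point"]).tolist(),round(r["conf"],2)) for r in vision.look_for(c,l)][:4])
E
```

```text
{'time': 0.0, 'q': array([-1.48450955e+00,  5.28441350e-01,  1.43391116e+00, -1.73031992e-05,
        1.18138678e+00, -1.78522098e-01]), 'joint_velocities': array([-0.00040834,  0.00024595, -0.00079455,  0.00118603,  0.00054196,
       -0.00134465]), 'joint_torque': array([ 2.14809996e-03, -4.40027189e+01, -1.76596212e+01,  6.34052069e-02,
        5.82820375e-02, -1.52560065e-04]), 'position': array([ 0.16352552, -0.60248386,  0.22958404]), 'tool_rot': array([ 9.91246325e-01,  1.32021104e-01,  4.14895677e-05, -1.07254663e-03]), 'ft_force': array([-0.29182191, -0.09157258, -0.63021668]), 'moment': array([ 0.00296173, -0.00520545, -0.08687425]), 'grip_force': 0.0, 'grip_width': 0.08697620131693945}
top [[624.5275006068346, 0.0, 323.75636351836863], [0.0, 624.5275006068346, 233.97673098369492], [0.0, 0.0, 1.0]] [[-0.0228, -0.9949, 0.0987, 0.5037], [-0.9997, 0.0214, -0.0152, -0.0475], [0.013, -0.099, -0.995, 1.389], [0.0, 0.0, 0.0, 1.0]]
top battery [([294.0, 189.0], 0.68)]
top button_a [([294.0, 199.0], 0.38)]
top printer [([325.0, 182.0], 0.61)]
top charger [([312.0, 469.0], 0.93)]
top mat [([246.0, 277.0], 0.65)]
top label_roll [([176.0, 289.0], 0.68), ([246.0, 279.0], 0.31)]
top tape_roll [([183.0, 355.0], 0.73), ([256.0, 393.0], 0.61), ([171.0, 233.0], 0.19)]
top carton []
scene [[595.9771479192807, 0.0, 317.81705364273233], [0.0, 595.9771479192807, 245.55430037698923], [0.0, 0.0, 1.0]] [[-0.306, 0.8145, -0.4928, 1.2545], [0.952, 0.2561, -0.1678, 0.1672], [-0.0105, -0.5205, -0.8538, 1.1952], [0.0, 0.0, 0.0, 1.0]]
scene battery [([245.0, 448.0], 0.75)]
scene button_a [([252.0, 459.0], 0.43), ([274.0, 354.0], 0.35)]
scene printer [([228.0, 459.0], 0.71)]
scene charger [([234.0, 249.0], 0.96), ([176.0, 209.0], 0.64)]
scene mat [([275.0, 354.0], 0.86)]
scene label_roll [([320.0, 319.0], 0.8)]
scene tape_roll [([320.0, 260.0], 0.91)]
scene carton [([351.0, 380.0], 0.77)]
```

View pics/top0.png

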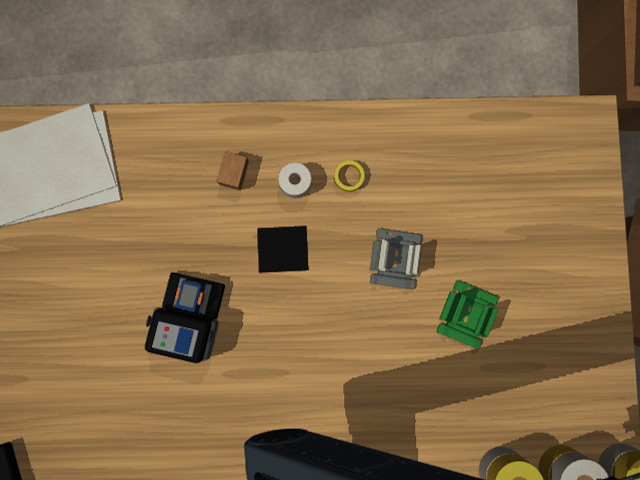

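View pics/scene0.png

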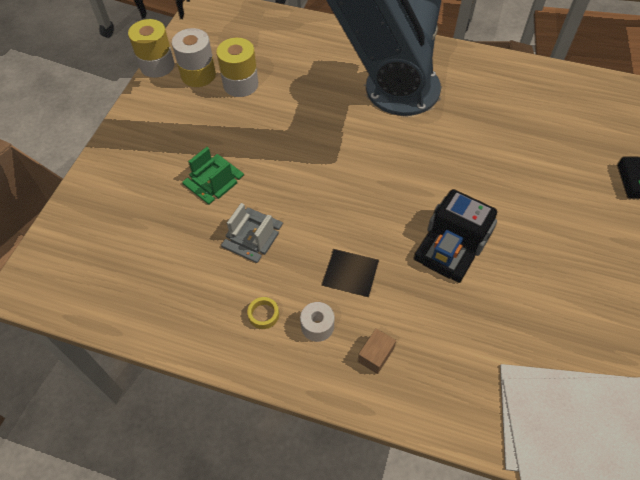

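The top view shows the printer at about (315,185) with the battery at (294,188), the mat at (249,283), the white charger at (257,397), and the green decoy at (313,469). The rolls and carton lie in the row at about row 175. I'll measure next.

```bash
cat > h.py <<'E'
from rig import robot, vision, job
import cv2, numpy as np
from scipy.spatial.transform import Rotation as R
def cam(name):
    o=robot.get_obs(); d=vision.camera(name)
    if name=="wrist":
        T=np.eye(4);T[:3,:3]=R.from_quat(o["tool_rot"]).as_matrix();T[:3,3]=o["position"]
        d["cam_to_world"]=T@d["hand_eye"]
    return d
def p2w(d,rc,z):  # [[row,col]] -> world xyz on height z
    rc=np.atleast_2d(np.asarray(rc,float)); T=d["cam_to_world"]
    r=np.c_[rc[:,1],rc[:,0],np.ones(len(rc))]@np.linalg.inv(d["K"]).T@T[:3,:3].T
    return T[:3,3]+r*((z-T[2,3])/r[:,2])[:,None]
def blobs(d,lo,hi,amin=8):
    hsv=cv2.cvtColor(d["frame"],cv2.COLOR_RGB2HSV); m=cv2.inRange(hsv,lo,hi)
    n,l,s,c=cv2.connectedComponentsWithStats(m)
    return [(s[i,4],c[i][::-1],l==i) for i in range(1,n) if s[i,4]>=amin]
def rect(d,mask,z):
    w=p2w(d,np.argwhere(mask),z)[:,:2].astype(np.float32)
    (c,s,a)=cv2.minAreaRect(w*1000); return np.round(np.array(c)/1000,4),np.round(s,1),round(a,1)
def togo(target_xy,yaw_dir=None,z=None):
    """shift in tool axes (mm and fraction), and turn so tool y lies along yaw_dir (deg, mod 180)"""
    o=robot.get_obs(); M=R.from_quat(o["tool_rot"]).as_matrix()
    p=np.array([*target_xy,o["position"][2] if z is None else z])
    s=M.T@(p-o["position"]); print("shift mm",np.round(s*1000,1),"frac",np.round(s/.3,4))
    if yaw_dir is not None:
        cur=np.degrees(np.arctan2(M[1,1],M[0,1])); t=-((yaw_dir-cur+90)%180-90)  # tool z down
        print("turn deg",round(t,2),"frac",round(t/360,4),"q6",o["q"][5])
E
python3 - <<'E'
from h import *
d=cam("top")
for a,c,m in blobs(d,(3,150,120),(16,255,255)): print("orange",a,c,p2w(d,c,.057)[0])
for l,z in [("battery",.072),("charger",.02),("mat",.003),("label_roll",.05),("tape_roll",.024),("carton",.045),("printer",.05)]:
    for r in vision.outline_of("top",l)[:2]: print(l,round(r["conf"],2),np.round(r["point"]),rect(d,r["mask"],z))
hsv=cv2.cvtColor(d["frame"],cv2.COLOR_RGB2HSV)
print("mat px",[ (a,rect(d,m,.003)) for a,c,m in blobs(d,(0,0,0),(179,255,40),500) if abs(c[1]-283)<20])
print("cheeks",[ (a,c.round(),rect(d,m,.07)) for a,c,m in blobs(d,(0,0,170),(179,60,255),40) if abs(c[1]-397)<40 and 220<c[0]<300])
E
```

```text
orange 33 [292.72727273 177.15151515] [0.51748277 0.2453172  0.057     ]
orange 33 [298.12121212 199.6969697 ] [0.50503262 0.19774952 0.057     ]
battery 0.88 [293. 191.] (array([0.5118, 0.2166]), array([58.5, 61.3]), 73.5)
charger 0.94 [313. 469.] (array([ 0.4573, -0.3791]), array([112.8, 123.2]), 65.8)
charger 0.59 [260. 396.] (array([ 0.5839, -0.2243]), array([106.4, 125.8]), 80.1)
mat 0.77 [246. 277.] (array([0.6111, 0.026 ]), array([100. , 112.4]), 0.8)
label_roll 0.82 [177. 293.] (array([ 0.7558, -0.006 ]), array([69.5, 74.9]), 88.8)
label_roll 0.73 [247. 278.] (array([0.6075, 0.0226]), array([ 96.4, 106.3]), 1.5)
tape_roll 0.86 [168. 351.] (array([ 0.7694, -0.1274]), array([66.6, 72.1]), 88.6)
carton 0.7 [170. 234.] (array([0.7823, 0.1288]), array([58., 76.]), 73.7)
carton 0.5 [326. 182.] (array([0.467 , 0.2356]), array([150.4, 177. ]), 76.0)
printer 0.82 [321. 181.] (array([0.4675, 0.2345]), array([148.2, 175.2]), 75.5)
mat px [(np.int32(2135), (array([0.6101, 0.0238]), array([ 97.6, 108.2]), 1.5))]
cheeks [(np.int32(114), array([255., 382.]), (array([ 0.5881, -0.1908]), array([11.5, 61.9]), 83.9)), (np.int32(108), array([259., 416.]), (array([ 0.5773, -0.2615]), array([ 8.1, 59.8]), 80.3)), (np.int32(84), array([259., 409.]), (array([ 0.5766, -0.2465]), array([ 6.4, 58.3]), 80.2))]
```

```bash
python3 - <<'E'
from h import *
d=cam("wrist"); print(np.round(d["hand_eye"],3).tolist(), d["K"][0,0])
togo((.53,-.25),75.3,.24); togo((.511,.2215),75.3,.24); togo((.610,.024),-10+90,.24)
E
```

```text
[[-0.001, -0.964, -0.265, 0.072], [1.0, -0.001, -0.0, -0.001], [-0.0, -0.265, 0.964, -0.154], [0.0, 0.0, 0.0, 1.0]] 337.4479739610296
shift mm [ 446.1 -245.    -9.4] frac [ 1.4869 -0.8167 -0.0315]
turn deg 29.87 frac 0.083 q6 -0.17846909883686599
shift mm [ 551.1 -705.    -9.4] frac [ 1.837  -2.3501 -0.0315]
turn deg 29.87 frac 0.083 q6 -0.17846909883686599
shift mm [ 595.  -488.5   -9.4] frac [ 1.9833 -1.6284 -0.0315]
turn deg 25.17 frac 0.0699 q6 -0.17846909883686599
```

```bash
python3 -m handwheel '[[0.9,-0.5,-0.03,0],[0.9,-0.5,-0.03,0],[0.9,-0.5,-0.03,0],[0.9,-0.5,-0.03,0],[0.9,-0.5,-0.03,0],[0.9,-0.5,-0.03,0],[0.9,-0.5,-0.03,0],[0.9,-0.5,-0.03,0]]' 100
python3 -m handwheel '[[0.6,-0.95,0,0],[0.6,-0.95,0,0],[0.6,-0.95,0,0],[0.6,-0.95,0,0],[0.6,-0.95,0,0],[0.6,-0.95,0,0],[0.6,-0.95,0,0],[0.6,-0.95,0,0],[0.6,-0.95,0,0]]'
python3 -c "
from h import *
togo((.511,.2215),75.3,.24)"
```

```text
time: 2.02
position: [0.3876, -0.3837, 0.2399]
tool_rot: [0.991, 0.134, 0.001, -0.001]
ft_force: [0.9, -1.2, 0.2]
grip_width: 0.0869
grip_force: 0.0
time: 2.77
position: [0.4847, -0.0594, 0.2398]
tool_rot: [0.991, 0.135, 0.001, -0.001]
ft_force: [-0.2, -0.2, 0.8]
grip_width: 0.087
grip_force: 0.0
shift mm [ 100.6 -263.6    0.7] frac [ 0.3352 -0.8787  0.0022]
turn deg 30.24 frac 0.084 q6 0.9447989575048329
```

```bash
python3 -m handwheel '[[0.335,-0.88,0,0.084],[0.335,-0.88,0,0.084],[0.335,-0.88,0,0.084],[0.335,-0.88,0,0.084],[0.335,-0.88,0,0.084],[0.335,-0.88,0,0.084],[0.335,-0.88,0,0.084],[0.335,-0.88,0,0.084],[0.335,-0.88,0,0.084]]'
python3 - <<'E'
from h import *
d=cam("wrist"); cv2.imwrite("pics/w1.png",d["frame"][:,:,::-1])
B=[]
for a,c,m in blobs(d,(3,150,120),(16,255,255),40): print("orange",a,c.round(),p2w(d,c,.057)[0].round(4),rect(d,m,.057))
for r in vision.outline_of("wrist","battery")[:2]: print(r["conf"],np.round(r["point"]),rect(d,r["mask"],.072))
togo((.511,.2215),75.3,.24)
E
```

```text
time: 3.52
position: [0.5122, 0.2185, 0.2396]
tool_rot: [0.992, -0.129, 0.0, -0.0]
ft_force: [-0.3, 0.3, 1.2]
grip_width: 0.087
grip_force: 0.0
orange 100 [224. 343.] [0.5017 0.1962 0.057 ] (array([0.5017, 0.1968]), array([ 6.2, 26.2]), 76.4)
orange 68 [224. 294.] [0.5141 0.2448 0.057 ] (array([0.5134, 0.245 ]), array([ 6.3, 26.3]), 76.6)
0.67 [219. 317.] (array([0.5128, 0.2201]), array([54.7, 64.8]), 75.2)
shift mm [-2.4 -5.9 -0.7] frac [-0.008  -0.0198 -0.0023]
turn deg -0.29 frac -0.0008 q6 2.030080074879588
```

View pics/w1.png

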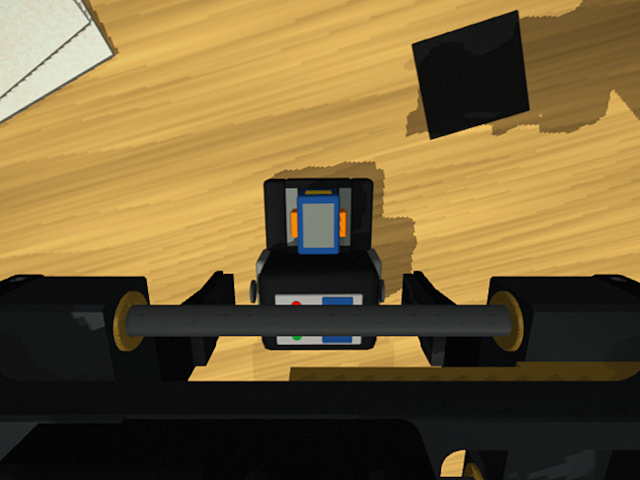

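The wrist view shows the battery upright in the printer: buttons at (224,294) and (224,343), yellow end patch towards +x. It lies well centred under the gripper.

```bash
python3 - <<'E'
from h import *
togo((.510,.220),75.5,.047)
E
```

```text
shift mm [ -2.9  -4.4 192.3] frac [-0.0097 -0.0148  0.6411]
turn deg -0.49 frac -0.0014 q6 2.030080074879588
```

```bash
python3 -m handwheel '[[-0.01,-0.015,0.1,-0.0014],[-0.01,-0.015,0.2,-0.0014],[-0.01,-0.015,0.3,-0.0014],[-0.01,-0.015,0.3,-0.0014],[-0.01,-0.015,0.3,-0.0014]]'
python3 - <<'E'
from h import *
d=cam("wrist"); P=[]
for a,c,m in blobs(d,(3,150,120),(16,255,255),40):
    r=rect(d,m,.068); P.append(r[0]); print("orange",a,c.round(),r)
print(robot.get_obs()["position"]); P=np.array(P);print(P.mean(0),np.degrees(np.arctan2(*(P[1]-P[0])[::-1])))
togo(P.mean(0),75.5,.047)
E
```

```text
time: 4.03
position: [0.5093, 0.2186, 0.1485]
tool_rot: [0.992, -0.128, -0.002, 0.001]
ft_force: [0.4, 0.2, -0.4]
grip_width: 0.0871
grip_force: 0.0
orange 87 [240. 281.] (array([0.5187, 0.2438]), array([ 5.8, 28.8]), 73.8)
orange 161 [245. 349.] (array([0.506 , 0.1969]), array([ 5.9, 29.5]), 76.5)
[0.51085571 0.21926302 0.15011063]
[0.51235 0.22035] -105.15169683070083
shift mm [  1.2  -1.5 103.1] frac [ 0.0039 -0.0049  0.3437]
turn deg -0.18 frac -0.0005 q6 2.031731812771261
```

```bash
python3 -m handwheel '[[0.003,-0.004,0.1,0],[0.003,-0.004,0.2,0],[0.003,-0.004,0.28,0],[0.003,-0.004,0.343,0],[0.003,-0.004,0.343,0],[0.003,-0.004,0.343,0]]'
python3 -m handwheel '[[0,0,0,0],[0,0,0,0],[0,0,0,0],[0,0,0,0],[0,0,0,0],[0,0,0,0],[0,0,0,0],[0,0,0,0],[0,0,0,0],[0,0,0,0],[0,0,0,0],[0,0,0,0]]' 30 25
```

```text
time: 4.58
position: [0.5126, 0.2213, 0.0479]
tool_rot: [0.992, -0.127, 0.001, -0.0]
ft_force: [0.8, -0.4, -1.0]
grip_width: 0.0874
grip_force: 0.0
time: 5.58
position: [0.5112, 0.2205, 0.0472]
tool_rot: [0.992, -0.126, -0.0, 0.001]
ft_force: [0.0, -4.1, 6.2]
grip_width: 0.0415
grip_force: 25.0
```

```bash
python3 -m handwheel '[[0,0,-0.03,0],[0,0,-0.07,0],[0,0,-0.12,0],[0,0,-0.2,0],[0,0,-0.3,0],[0,0,-0.4,0],[0,0,-0.4,0],[0,0,-0.4,0]]'
python3 - <<'E'
from h import *
d=cam("top"); cv2.imwrite("pics/t2.png",d["frame"][150:390,100:420,::-1].repeat(2,0).repeat(2,1))
togo((.610,.024),80,.167)
E
```

```text
time: 6.25
position: [0.5122, 0.2222, 0.1682]
tool_rot: [0.992, -0.127, 0.002, -0.001]
ft_force: [-0.4, -0.8, -4.6]
grip_width: 0.0419
grip_force: 25.0
shift mm [145.8 166.5  -0.6] frac [ 0.486   0.5549 -0.002 ]
turn deg -4.56 frac -0.0127 q6 2.0333832577877327
```

View pics/t2.png

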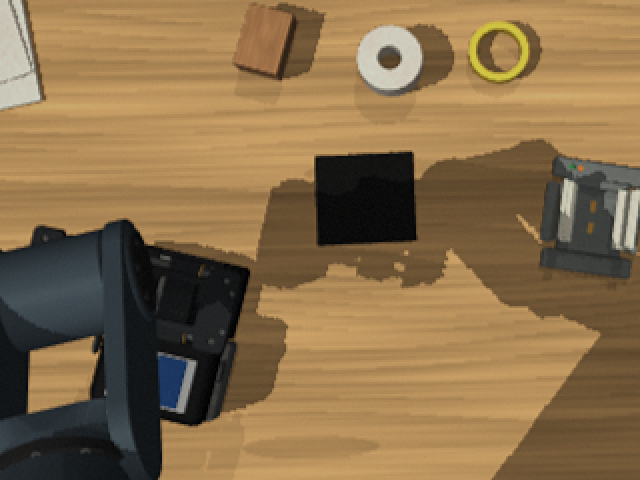

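The top crop shows the empty bay at (295,180), so the battery left with the gripper. The mat at (200,365) is clear.

```bash
python3 -m handwheel '[[0.486,0.555,0,-0.0127],[0.486,0.555,0,-0.0127],[0.486,0.555,0,-0.0127],[0.486,0.555,0,-0.0127],[0.486,0.555,0,-0.0127],[0.486,0.555,0,-0.0127],[0.486,0.555,0,-0.0127],[0.486,0.555,0.1,-0.0127],[0.486,0.555,0.2,-0.0127],[0.486,0.555,0.3,-0.0127],[0.486,0.555,0.37,-0.0127],[0.486,0.555,0.39,-0.0127],[0.486,0.555,0.39,-0.0127],[0.486,0.555,0.39,-0.0127]]'
python3 -c "
from h import *
print(robot.get_obs()['position'],robot.get_obs()['ft_force']);togo((.610,.024),80,.0445)"
```

```text
time: 7.47
position: [0.6102, 0.0247, 0.0493]
tool_rot: [0.996, -0.087, -0.0, -0.0]
ft_force: [0.2, -0.3, -2.6]
grip_width: 0.0422
grip_force: 25.0
[0.61023454 0.02470184 0.04928358] [ 0.24517651 -0.26855737 -2.6044643 ]
shift mm [-0.1  0.7  4.8] frac [-0.0003  0.0024  0.0159]
turn deg 0.05 frac 0.0001 q6 1.6016594298618605
```

```bash
python3 -m handwheel '[[0,0,0.006,0],[0,0,0.01,0],[0,0,0.014,0],[0,0,0.016,0],[0,0,0.016,0]]'
python3 -c "
from h import *
print([ (robot.get_obs()['position'][2],robot.get_obs()['ft_force'][2]) for i in range(1)])"
```

```text
time: 7.88
position: [0.6108, 0.0237, 0.0453]
tool_rot: [0.996, -0.087, 0.0, -0.0]
ft_force: [-0.1, 0.9, -3.4]
grip_width: 0.0417
grip_force: 25.0
[(np.float64(0.04525101551678393), np.float64(-3.4094106086729603))]
```

```bash
python3 -m handwheel '[[0,0,0.002,0],[0,0,0.004,0],[0,0,0.004,0]]'; python3 -m handwheel '[[0,0,0.002,0],[0,0,0.004,0],[0,0,0.004,0]]'
```

```text
time: 8.13
position: [0.6111, 0.0236, 0.0443]
tool_rot: [0.996, -0.087, 0.0, 0.0]
ft_force: [-1.1, -0.2, 1.3]
grip_width: 0.042
grip_force: 25.0
time: 8.38
position: [0.6111, 0.0236, 0.0442]
tool_rot: [0.996, -0.087, 0.001, 0.0]
ft_force: [-2.9, -0.6, 8.9]
grip_width: 0.0421
grip_force: 25.0
```

Contact. Back off about 1 mm so the load is light, open, then rise.

```bash
python3 -m handwheel '[[0,0,-0.003,0],[0,0,-0.003,0]]'; python3 -m handwheel '[[0,0,0,0],[0,0,0,0],[0,0,0,0],[0,0,0,0],[0,0,0,0],[0,0,0,0],[0,0,0,0],[0,0,0,0],[0,0,0,0],[0,0,0,0]]' 100
python3 -m handwheel '[[0,0,-0.1,0],[0,0,-0.2,0],[0,0,-0.3,0],[0,0,-0.4,0],[0,0,-0.5,0],[0,0,-0.5,0],[0,0,-0.5,0]]'
python3 - <<'E'
from h import *
d=cam("wrist"); cv2.imwrite("pics/w3.png",d["frame"][:,:,::-1]); P=[]
for a,c,m in blobs(d,(3,150,120),(16,255,255),40):
    r=rect(d,m,.065); P.append(r[0]); print("orange",a,c.round(),r)
P=np.array(P);print(P.mean(0),np.degrees(np.arctan2(*(P[1]-P[0])[::-1])),robot.get_obs()["position"])
for r in vision.outline_of("wrist","battery")[:2]: print(r["conf"],np.round(r["point"]),rect(d,r["mask"],.069))
togo(P.mean(0),-10,.19)
E
```

```text
time: 8.55
position: [0.611, 0.0236, 0.0442]
tool_rot: [0.996, -0.087, 0.001, 0.0]
ft_force: [-1.2, 0.6, 5.4]
grip_width: 0.0418
grip_force: 25.0
time: 9.38
position: [0.6107, 0.0238, 0.0432]
tool_rot: [0.996, -0.087, -0.0, 0.0]
ft_force: [-0.2, 0.1, 0.4]
grip_width: 0.0865
grip_force: 0.0
time: 9.97
position: [0.6119, 0.0236, 0.1956]
tool_rot: [0.996, -0.087, 0.003, 0.0]
ft_force: [0.3, -0.2, -0.2]
grip_width: 0.0872
grip_force: 0.0
orange 5358 [ 47. 152.] (array([0.7754, 0.1241]), array([44.4, 64.4]), 74.0)
orange 111 [236. 290.] (array([0.6138, 0.0486]), array([ 6.2, 25.3]), 78.9)
orange 192 [235. 346.] (array([0.6054, 0.0013]), array([ 6.2, 25.3]), 81.0)
[0.66486667 0.058     ] -154.95787891527723 [0.61053244 0.02379443 0.1937013 ]
0.66 [232. 315.] (array([0.6134, 0.0246]), array([54.4, 65.4]), 80.0)
shift mm [ 48.4 -43.1   2.4] frac [ 0.1614 -0.1438  0.008 ]
turn deg -89.99 frac -0.25 q6 1.6014322659554243
```

View pics/w3.png

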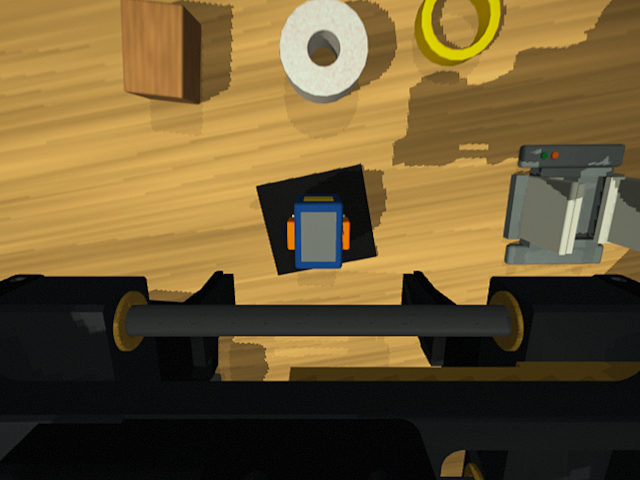

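The wrist view shows the battery upright on the mat at about (235,318), with both buttons out. Before grasping I'll look at the charger from directly above.

```bash
python3 -m handwheel '[[0.05,0.83,-0.1,0],[0.05,0.83,-0.1,0],[0.05,0.83,-0.1,0],[0.05,0.83,-0.1,0],[0.05,0.83,-0.1,0],[0.05,0.83,-0.1,0],[0.05,0.83,-0.1,0],[0.05,0.83,-0.1,0],[0.05,0.83,-0.1,0]]'
python3 - <<'E'
from h import *
d=cam("wrist"); cv2.imwrite("pics/w4.png",d["frame"][:,:,::-1])
print(robot.get_obs()["position"])
for r in vision.outline_of("wrist","charger")[:2]: print(r["conf"],np.round(r["point"]),rect(d,r["mask"],.01))
for a,c,m in blobs(d,(0,0,150),(179,60,255),150): print(a,c.round(),rect(d,m,.07))
E
```

```text
time: 10.82
position: [0.581, -0.2235, 0.2213]
tool_rot: [0.996, -0.088, -0.002, -0.001]
ft_force: [0.2, -0.2, -1.1]
grip_width: 0.0873
grip_force: 0.0
[ 0.58128214 -0.22257689  0.22153773]
0.93 [207. 321.] (array([ 0.582 , -0.2248]), array([109.2, 123.7]), 79.9)
0.74 [269. 466.] (array([ 0.4784, -0.3845]), array([107.2,  78.4]), 66.5)
4753 [68. 40.] (array([ 0.7512, -0.02  ]), array([65.9, 65.3]), 79.9)
557 [215. 346.] (array([ 0.5854, -0.2495]), array([10.5, 57.6]), 77.6)
694 [223. 359.] (array([ 0.5757, -0.2601]), array([ 9.9, 61.9]), 80.5)
726 [224. 282.] (array([ 0.5873, -0.1892]), array([10.5, 62. ]), 80.5)
```

View pics/w4.png

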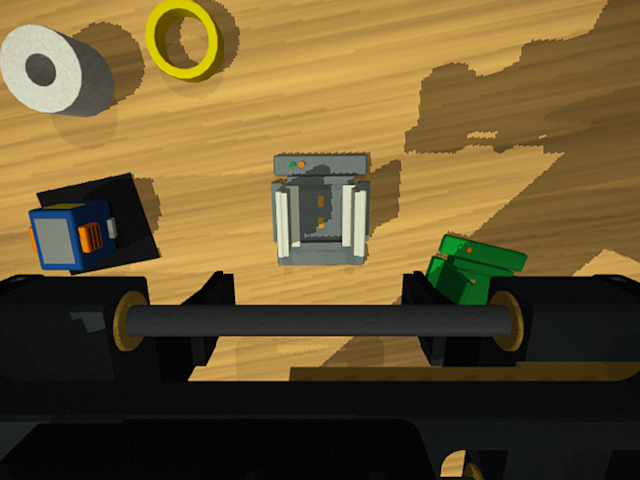

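The wrist view shows the white charger at (207,321), with its cheeks at columns 285 and 352. Its centre comes out at about (0.5817, -0.2247) with yaw about -9.5°. The battery on the mat is at (235,70).

```bash
python3 -c "
from h import *
togo((.610,.0248),-10,.2)"
```

```text
shift mm [ -14.4 -248.1   22.3] frac [-0.0481 -0.8271  0.0745]
turn deg -89.91 frac -0.2498 q6 1.1992460179959132
```

```bash
python3 -m handwheel '[[-0.048,-0.827,0.074,-0.25],[-0.048,-0.827,0.074,-0.25],[-0.048,-0.827,0.074,-0.25],[-0.048,-0.827,0.074,-0.25],[-0.048,-0.827,0.074,-0.25],[-0.048,-0.827,0.074,-0.25],[-0.048,-0.827,0.074,-0.25],[-0.048,-0.827,0.074,-0.25],[-0.048,-0.827,0.074,-0.25],[-0.048,-0.827,0.074,-0.25],[-0.048,-0.827,0.074,-0.25],[-0.048,-0.827,0.074,-0.25],[-0.048,-0.827,0.074,-0.25],[-0.048,-0.827,0.074,-0.25],[-0.048,-0.827,0.074,-0.25]]'
python3 - <<'E'
from h import *
d=cam("wrist"); cv2.imwrite("pics/w5.png",d["frame"][:,:,::-1]); print(robot.get_obs()["position"])
for a,c,m in blobs(d,(3,150,120),(16,255,255),40):
    print("orange",a,c.round(),rect(d,m,.063))
for r in vision.outline_of("wrist","battery")[:1]: print(r["conf"],np.round(r["point"]),rect(d,r["mask"],.069))
# grey top label
for a,c,m in blobs(d,(100,150,60),(125,255,255),200): print("blue",a,c.round(),rect(d,m,.069))
togo((.610,.0248),-10,.033)
E
```

```text
time: 12.17
position: [0.6105, 0.0244, 0.2008]
tool_rot: [0.766, 0.643, -0.0, -0.0]
ft_force: [0.6, 0.0, 0.3]
grip_width: 0.0873
grip_force: 0.0
[0.61061443 0.0241146  0.20087595]
orange 5129 [ 68. 499.] (array([0.7731, 0.13  ]), array([45.6, 65.1]), 73.8)
orange 205 [205. 317.] (array([0.6136, 0.0494]), array([ 7.9, 25.4]), 80.0)
orange 162 [258. 318.] (array([6.049e-01, 6.000e-04]), array([ 4.8, 24.6]), 80.0)
0.83 [226. 316.] (array([0.6103, 0.028 ]), array([58.3, 59.9]), 80.0)
blue 734 [16. 11.] (array([0.413 , 0.2292]), array([21.4, 18.3]), 75.4)
blue 1533 [227. 317.] (array([0.6102, 0.0291]), array([47.5, 58.9]), 80.0)
shift mm [  0.9  -0.9 168. ] frac [ 0.0029 -0.0029  0.5599]
turn deg 0.0 frac 0.0 q6 0.030740693755303933
```

View pics/w5.png

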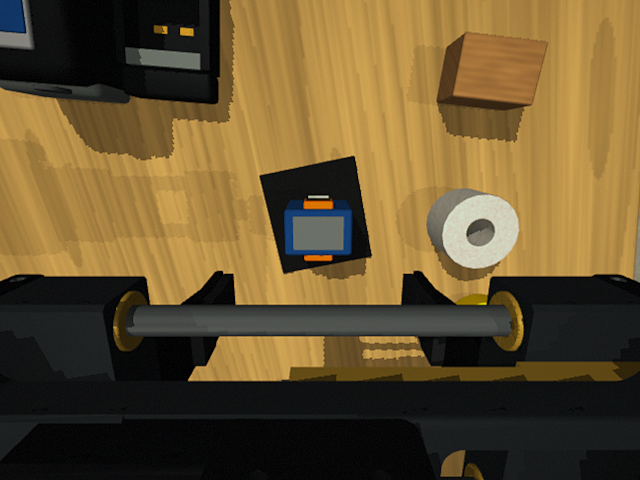

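The wrist view shows the battery centred at (228,317), its x along the finger line, and the label roll well clear at (230,475). Descend and grip the end faces.

```bash
python3 -m handwheel '[[0.002,-0.003,0.1,0],[0.002,-0.003,0.2,0],[0.002,-0.003,0.3,0],[0.002,-0.003,0.4,0],[0.002,-0.003,0.5,0],[0.002,-0.003,0.56,0],[0.002,-0.003,0.56,0],[0.002,-0.003,0.56,0]]'
python3 -m handwheel '[[0,0,0,0],[0,0,0,0],[0,0,0,0],[0,0,0,0],[0,0,0,0],[0,0,0,0],[0,0,0,0],[0,0,0,0],[0,0,0,0]]' 55 40
python3 -m handwheel '[[0,0,-0.02,0],[0,0,-0.06,0],[0,0,-0.12,0],[0,0,-0.2,0],[0,0,-0.3,0],[0,0,-0.4,0],[0,0,-0.4,0],[0,0,-0.4,0],[0,0,-0.4,0]]'
python3 -c "
from h import *
togo((.5817,-.2247),-9.6,.16)"
```

```text
time: 12.93
position: [0.6096, 0.0238, 0.0323]
tool_rot: [0.766, 0.643, -0.001, -0.001]
ft_force: [0.2, 0.1, 0.3]
grip_width: 0.0873
grip_force: 0.0
time: 13.68
position: [0.6106, 0.0235, 0.0341]
tool_rot: [0.766, 0.643, 0.0, 0.0]
ft_force: [-0.4, -0.2, 5.6]
grip_width: 0.0597
grip_force: 40.0
time: 14.43
position: [0.6092, 0.0237, 0.1526]
tool_rot: [0.766, 0.643, -0.001, -0.001]
ft_force: [-0.8, 0.1, -3.1]
grip_width: 0.0597
grip_force: 40.0
shift mm [-249.4   16.    -7.5] frac [-0.8313  0.0534 -0.0248]
turn deg -0.39 frac -0.0011 q6 0.030144275860155775
```

```bash
python3 -m handwheel '[[-0.833,0.052,0,-0.0011],[-0.833,0.052,0,-0.0011],[-0.833,0.052,0,-0.0011],[-0.833,0.052,0,-0.0011],[-0.833,0.052,0,-0.0011],[-0.833,0.052,0,-0.0011],[-0.833,0.052,0,-0.0011],[-0.833,0.052,0.05,-0.0011],[-0.833,0.052,0.1,-0.0011],[-0.833,0.052,0.12,-0.0011],[-0.833,0.052,0.12,-0.0011]]'
python3 - <<'E'
from h import *
d=cam("wrist"); cv2.imwrite("pics/w6.png",d["frame"][100:400,160:480,::-1].repeat(2,0).repeat(2,1)[:600]); print(robot.get_obs()["position"])
for a,c,m in blobs(d,(0,0,150),(179,60,255),60): print(a,c.round(),rect(d,m,.07))
togo((.582,-.2252),-9.6,.09)
E
```

```text
time: 15.35
position: [0.5798, -0.2237, 0.1135]
tool_rot: [0.764, 0.645, -0.001, -0.004]
ft_force: [-0.5, 0.3, -3.5]
grip_width: 0.0596
grip_force: 40.0
[ 0.58085984 -0.22413592  0.11487921]
1756 [213. 323.] (array([ 0.5878, -0.1898]), array([10.3, 62.4]), 80.4)
379 [244. 318.] (array([ 0.5812, -0.2075]), array([ 5.7, 22.7]), 80.5)
shift mm [-0.9  1.4 24.9] frac [-0.003   0.0047  0.0829]
turn deg 0.02 frac 0.0 q6 -0.38022743269407155
```

View pics/w6.png

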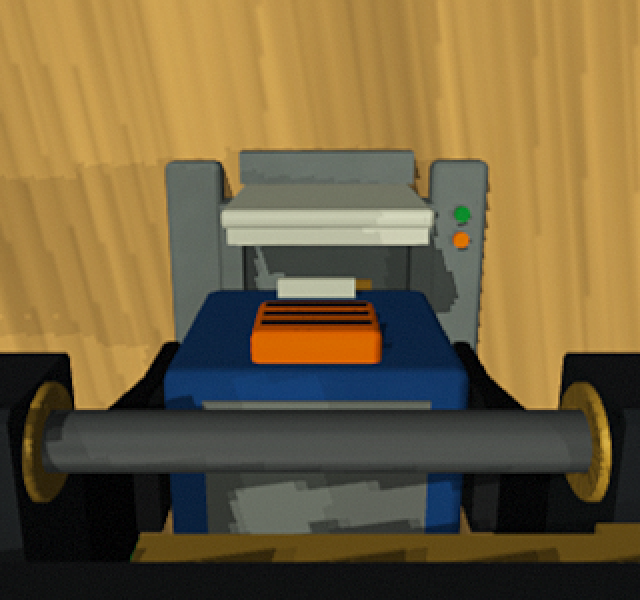

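The crop shows the battery held squarely (button at (330,316)), and the near cheek at (220,327) parallel to it. It needs a small shift along tool y. Measuring the relative offset.

```bash
python3 -m handwheel '[[-0.003,0.005,0,0],[-0.003,0.005,0,0],[-0.003,0.005,0,0],[-0.003,0.005,0,0]]'
python3 - <<'E'
from h import *
d=cam("wrist"); print(d["K"][0,2]); o=robot.get_obs(); M=R.from_quat(o["tool_rot"]).as_matrix(); p=o["position"]; print(p)
def t(c,z): return np.round((p2w(d,c,z)[0]-p)@M*1000,1)
for a,c,m in blobs(d,(0,0,150),(179,60,255),300):
    rr=rect(d,m,.07); print("cheek",c.round(1),a,rr,np.round((np.r_[rr[0],.07]-p)@M*1000,1))
for a,c,m in blobs(d,(3,150,120),(16,255,255),100): print("orange",a,c.round(1),t(c,p[2]-.029+.053))
E
```

```text
time: 15.73
position: [0.5842, -0.2264, 0.1179]
tool_rot: [0.764, 0.646, 0.0, 0.001]
ft_force: [-0.2, -0.5, -2.7]
grip_width: 0.0598
grip_force: 40.0
317.8648591627071
[ 0.58402128 -0.22641637  0.11783223]
cheek [208.1 314.3] 1734 (array([ 0.5876, -0.1896]), array([10.4, 62.3]), 80.4) [36.9 -2.6 47.8]
cheek [243.6 317.5] 373 (array([ 0.5857, -0.2117]), array([ 5.8, 23.2]), 80.4) [14.8 -0.8 47.8]
orange 1424 [269.8 317.2] [ 24.3  -0.8 -24. ]
```

```bash
python3 -m handwheel '[[0.003,-0.0065,0,0],[0.003,-0.0065,0,0],[0.003,-0.0065,0.05,0],[0.003,-0.0065,0.1,0],[0.003,-0.0065,0.1,0],[0.003,-0.0065,0.1,0],[0.003,-0.0065,0.1,0]]'
python3 - <<'E'
from h import *
d=cam("wrist"); o=robot.get_obs(); M=R.from_quat(o["tool_rot"]).as_matrix(); p=o["position"]; print(p)
for a,c,m in blobs(d,(0,0,150),(179,60,255),300):
    rr=rect(d,m,.07); print("cheek",c.round(1),a,rr,np.round((np.r_[rr[0],.07]-p)@M*1000,1))
for a,c,m in blobs(d,(3,150,120),(16,255,255),100): print("orange",a,c.round(1),np.round((p2w(d,c,p[2]-.029+.053)[0]-p)@M*1000,1))
togo((.582,-.2252),-9.6,.06)
E
```

```text
time: 16.37
position: [0.5822, -0.2254, 0.0877]
tool_rot: [0.764, 0.645, 0.0, 0.0]
ft_force: [-0.4, -0.6, -3.3]
grip_width: 0.0595
grip_force: 40.0
[ 0.58250386 -0.22557373  0.08800385]
cheek [219.5 318.5] 2298 (array([ 0.5872, -0.1893]), array([10.1, 62.2]), 80.4) [36.6 -1.4 18. ]
cheek [243.6 317.5] 374 (array([ 0.5853, -0.2021]), array([ 5. , 19.7]), 80.4) [23.6 -1.2 18. ]
orange 1422 [269.8 317.1] [ 24.5  -1.3 -24. ]
shift mm [ 0.3 -0.6 28. ] frac [ 0.001  -0.002   0.0933]
turn deg 0.01 frac 0.0 q6 -0.3806777491677781
```

```bash
python3 -m handwheel '[[0.001,0,0.04,0],[0.001,0,0.07,0],[0.001,0,0.1,0],[0.001,0,0.11,0],[0.001,0,0.12,0],[0.001,0,0.12,0]]'; python3 -m handwheel '[[0,0,0.01,0],[0,0,0.02,0],[0,0,0.02,0]]'; python3 -m handwheel '[[0,0,0.006,0],[0,0,0.01,0],[0,0,0.01,0]]'
```

```text
time: 16.92
position: [0.582, -0.2252, 0.0506]
tool_rot: [0.764, 0.645, -0.0, 0.0]
ft_force: [-0.9, -0.7, -2.6]
grip_width: 0.0596
grip_force: 40.0
time: 17.17
position: [0.5828, -0.2254, 0.0456]
tool_rot: [0.764, 0.645, 0.0, 0.001]
ft_force: [0.5, -1.8, -0.8]
grip_width: 0.0597
grip_force: 40.0
time: 17.42
position: [0.582, -0.225, 0.0418]
tool_rot: [0.764, 0.646, -0.0, 0.0]
ft_force: [0.4, -1.4, -1.7]
grip_width: 0.0594
grip_force: 40.0
```

```bash
for i in 1; do python3 -m handwheel '[[0,0,0.004,0],[0,0,0.006,0],[0,0,0.006,0]]'; done; python3 -m handwheel '[[0,0,0.003,0],[0,0,0.006,0],[0,0,0.006,0]]'; python3 -m handwheel '[[0,0,0.003,0],[0,0,0.005,0],[0,0,0.005,0]]'
```

```text
time: 17.67
position: [0.5818, -0.2249, 0.04]
tool_rot: [0.764, 0.645, -0.0, -0.0]
ft_force: [1.2, -2.3, -1.2]
grip_width: 0.0595
grip_force: 40.0
time: 17.92
position: [0.5816, -0.2248, 0.038]
tool_rot: [0.764, 0.646, -0.0, -0.0]
ft_force: [-0.4, -3.3, -3.4]
grip_width: 0.0596
grip_force: 40.0
time: 18.17
position: [0.5816, -0.2248, 0.0372]
tool_rot: [0.764, 0.646, -0.0, -0.0]
ft_force: [-1.2, -1.5, 0.6]
grip_width: 0.0597
grip_force: 40.0
```

```bash
python3 -m handwheel '[[0,0,0.002,0],[0,0,0.004,0],[0,0,0.004,0]]'; python3 -m handwheel '[[0,0,0.002,0],[0,0,0.003,0],[0,0,0.003,0]]'
```

```text
time: 18.42
position: [0.5816, -0.2249, 0.0371]
tool_rot: [0.764, 0.646, -0.0, -0.0]
ft_force: [-3.3, -1.1, 7.8]
grip_width: 0.0595
grip_force: 40.0
time: 18.67
position: [0.5816, -0.2248, 0.0371]
tool_rot: [0.764, 0.646, -0.0, -0.0]
ft_force: [-4.9, -0.6, 11.5]
grip_width: 0.06
grip_force: 40.0
```

```bash
python3 -m handwheel '[[0,0,-0.004,0],[0,0,-0.004,0],[0,0,-0.004,0]]'; python3 -m handwheel '[[0,0,0,0],[0,0,0,0],[0,0,0,0],[0,0,0,0],[0,0,0,0],[0,0,0,0],[0,0,0,0],[0,0,0,0]]' 100
python3 -m handwheel '[[0,0,-0.1,0],[0,0,-0.2,0],[0,0,-0.3,0],[0,0,-0.4,0],[0,0,-0.5,0],[0,0,-0.6,0],[0,0,-0.6,0],[0,0,-0.6,0],[0,0,-0.6,0]]'
python3 - <<'E'
from h import *
d=cam("wrist"); f=d["frame"]; cv2.imwrite("pics/w7.png",cv2.resize(f[130:350,180:460,::-1],None,fx=2.7,fy=2.7,interpolation=cv2.INTER_CUBIC)); print(robot.get_obs()["position"])
for a,c,m in blobs(d,(3,150,120),(16,255,255),40): print("orange",a,c.round(),rect(d,m,.066))
for a,c,m in blobs(d,(0,0,150),(179,60,255),200): print("w",a,c.round(),rect(d,m,.07))
for r in vision.outline_of("wrist","battery")[:1]: print(r["conf"],np.round(r["point"]),rect(d,r["mask"],.072))
E
```

```text
time: 18.92
position: [0.5816, -0.2248, 0.0371]
tool_rot: [0.764, 0.646, -0.0, -0.0]
ft_force: [-2.6, -1.0, 7.5]
grip_width: 0.0599
grip_force: 40.0
time: 19.58
position: [0.5819, -0.2249, 0.036]
tool_rot: [0.764, 0.645, 0.0, -0.0]
ft_force: [-0.1, -0.4, -0.4]
grip_width: 0.0868
grip_force: 0.0
time: 20.33
position: [0.5813, -0.2246, 0.2157]
tool_rot: [0.764, 0.645, -0.0, -0.0]
ft_force: [-0.3, -0.2, 0.2]
grip_width: 0.087
grip_force: 0.0
[ 0.58096382 -0.22436984  0.21488335]
orange 208 [202. 317.] (array([ 0.5847, -0.1997]), array([ 6.4, 25.4]), 80.4)
orange 153 [253. 318.] (array([ 0.5766, -0.2475]), array([ 5. , 24.6]), 80.4)
w 834 [191. 318.] (array([ 0.5871, -0.1909]), array([12.4, 62. ]), 80.4)
w 648 [267. 319.] (array([ 0.5754, -0.2601]), array([ 9. , 62.4]), 80.4)
0.68 [224. 317.] (array([ 0.5807, -0.2219]), array([55.2, 59. ]), 81.1)
```

View pics/w7.png

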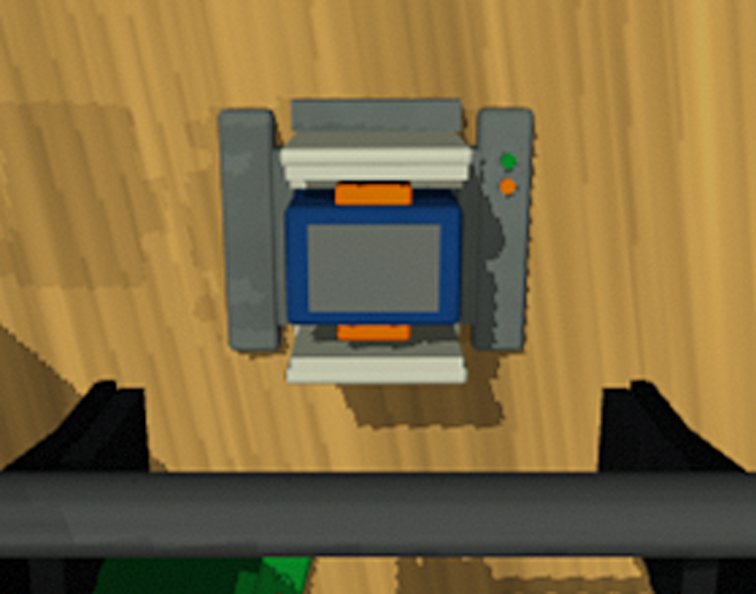

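Both buttons are out again, at (193,373) and (332,373) in the crop, and the battery sits centred between the cheeks. As a check on seating I'll close the fingers and press its top lightly; contact should come at TCP z of about 0.080.

```bash
python3 -m handwheel '[[0,0,0.1,0],[0,0,0.2,0],[0,0,0.3,0],[0,0,0.38,0],[0,0,0.42,0],[0,0,0.42,0],[0,0,0.42,0],[0,0,0.42,0],[0,0,0.42,0],[0,0,0.42,0]]' 0 10; python3 -m handwheel '[[0,0,0.01,0],[0,0,0.016,0],[0,0,0.016,0]]';  python3 -m handwheel '[[0,0,0.003,0],[0,0,0.005,0],[0,0,0.005,0]]'; python3 -m handwheel '[[0,0,0.003,0],[0,0,0.005,0],[0,0,0.005,0]]'
```

```text
time: 21.27
position: [0.5829, -0.2255, 0.0918]
tool_rot: [0.764, 0.646, 0.001, 0.002]
ft_force: [0.8, 0.5, 0.5]
grip_width: 0.028
grip_force: 0.0
time: 21.52
position: [0.5818, -0.2248, 0.0854]
tool_rot: [0.764, 0.646, -0.0, -0.0]
ft_force: [0.3, -0.6, -0.1]
grip_width: 0.0086
grip_force: 0.0
time: 21.77
position: [0.5818, -0.2248, 0.0837]
tool_rot: [0.764, 0.645, -0.0, -0.0]
ft_force: [0.1, -0.5, -0.2]
grip_width: 0.0007
grip_force: 0.0
time: 22.02
position: [0.5818, -0.2249, 0.0822]
tool_rot: [0.764, 0.645, -0.0, -0.0]
ft_force: [0.2, 0.4, -0.2]
grip_width: 0.0004
grip_force: 0.0
```

```bash
python3 -m handwheel '[[0,0,0.003,0],[0,0,0.005,0],[0,0,0.005,0]]';  python3 -m handwheel '[[0,0,0.003,0],[0,0,0.005,0],[0,0,0.005,0]]'; python3 -m handwheel '[[0,0,0.002,0],[0,0,0.003,0],[0,0,0.003,0]]'
```

```text
time: 22.27
position: [0.5818, -0.2248, 0.0807]
tool_rot: [0.764, 0.645, -0.0, -0.0]
ft_force: [0.6, 0.3, -0.5]
grip_width: 0.0005
grip_force: 0.0
time: 22.52
position: [0.582, -0.2249, 0.0804]
tool_rot: [0.764, 0.646, -0.0, 0.0]
ft_force: [-1.9, 0.8, 7.2]
grip_width: 0.0007
grip_force: 3.1
time: 22.77
position: [0.582, -0.225, 0.0804]
tool_rot: [0.764, 0.646, -0.0, 0.0]
ft_force: [-2.5, 1.2, 11.0]
grip_width: 0.0007
grip_force: 5.3
```

Contact came at TCP z 0.0804, so the battery top is at 0.0724: fully home. Retreat and hand in.

```bash
python3 -m handwheel '[[0,0,-0.05,0],[0,0,-0.15,0],[0,0,-0.25,0],[0,0,-0.4,0],[0,0,-0.4,0],[0,0,-0.4,0],[0,0,-0.4,0],[0,0,-0.4,0]]'
python3 -c "
from h import *
d=cam('wrist')
for a,c,m in blobs(d,(3,150,120),(16,255,255),40): print(a,c.round(),rect(d,m,.066))
print(job.hand_in())"
```

```text
time: 23.43
position: [0.5808, -0.2243, 0.1968]
tool_rot: [0.764, 0.645, -0.001, -0.002]
ft_force: [0.5, -0.6, 0.2]
grip_width: 0.0003
grip_force: 0.0
231 [206. 319.] (array([ 0.5847, -0.1998]), array([ 6. , 25.6]), 80.4)
171 [260. 319.] (array([ 0.5766, -0.2477]), array([ 4.7, 25. ]), 80.4)
the job is handed in; nothing more can be done
None
```

The battery went from the printer to the mat and then into the white charger, fully home with both buttons out and let go. I handed the job in at about 23 s, and no verdict came back.

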